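Check-weigh a jar on the bench balance

TASK

Check-weigh the small lidded jar: stand it on the empty pan of the balance (set it down, do not drop it) and let go, then take the grip of the trim dial and bring the pointer to the middle field of its scale, nursing the slow swinging beam so that it does not bang on its stops. Keep the pointer in the middle field for six seconds and finish there with the dial still in the gripper, so that the overweight or underweight can be read off it. Keep the robot off the beam with its pan, pointer and weights, and leave the big jar and the pocket scale where they are.

Things in the scene. Friction and masses are not known exactly. Their poses are not given: they have to be found in the camera images.
- balance: Fixed single-pan torsion balance: grey base 150 x 400 mm, 35 mm high, with a tongue 110 mm wide reaching 215 mm in front of the origin. Origin: middle of the base, on the bench. x away from the robot (dial at x = -145 mm), y along the beam (pan at +150 mm, counterweight at -160 mm), z up. The beam turns about the x axis through a pivot 57.5 mm above the origin.
- scale (a point): Centre of the white scale plate, 124 mm wide and 36 mm high, standing upright 19 mm on the robot's side of the pointer, 248 mm above the bench. Black ticks every 0.05 rad of beam tilt; the two broad long ticks at -0.05 and +0.05 rad bound the middle field.
- pointer: Upright steel needle, 6 mm wide, on the beam. Origin at the pivot, z along the needle: upright when the beam is level. Tilt counts positive with the pan up; the needle then leans to the balance's -y. Loaded inertia about 0.028 kg m2, damping only 0.003 N m s/rad, restoring moment 0.015 N m/rad nominal (0.005 to 0.03): free swings of 6 to 14 s. A dial a little off sends it slowly from stop to stop.
- tip (a point): Tip of the pointer needle, 227.5 mm from the pivot, 285 mm above the bench when level; it moves before and above the scale plate, 2.3 mm per 0.01 rad.
- beam (a joint): Beam angle from the trim shaft inside the balance, rad: the beam's tilt minus 0.1 times the dial angle. Pan up is positive. Its stops are at -0.2 and 0.2; it rests on 0.2 while the pan is empty. A torsion spring of 0.51 N m/rad acts on it, which the beam's top-heavy weights all but cancel.
- dial (a joint): Trim dial angle about the vertical, rad, positive counterclockwise from above, limits -1.4 and 1.4, starts within 0.3 of 0. It twists the beam's torsion spring by a 10:1 gear: positive lifts the pan, 0.05 N m per rad on the beam. A 400 g jar balances near dial 0, each gram more needs 0.03 rad more; the balancing angle lies within 0.8 of 0. Turning it takes about 0.15 N m; it stays where left.
- dial_grip: Black bar grip across the top of the aluminium dial (disc 84 mm across, 12 mm thick): 60 mm long along its x, 16 mm wide along its y, 34 mm high along its z. Origin: centre of its underside on the dial's top face and axis, 47.5 mm above the bench. It turns with the dial; at dial 0 its x axis is that of the balance. Take it by its long sides, from above, 20 to 24 mm over its origin.
- pan: Round steel pan on a stem on the balance's +y arm: 128 mm outside, 120 mm inside, rim 7 mm above the inner floor. It stays nearly level (tilts 0.1 rad per rad of dial) and goes up and down about 30 mm with the beam; where on it the load stands does not matter. Origin: on its hinge, 35 mm below the inner floor.
- pan_top (a point): Centre of the pan's inner floor (the face the jar stands on), z up. About 165 mm above the bench while the pan is empty, 135 mm when level.
- counterweight: Two steel discs 56 mm across, on the end of the -y arm of the beam. Origin: on the beam 160 mm from the pivot.
- jar: Small straight glass jar, 54 mm across and 62 mm to the shoulder, with a white lid 51 mm across, 80 mm high in all, full of shot: about 400 g, 376 to 424 g in practice. Stands upright on the bench to the left. Origin: centre of its underside, z up.
- bigjar: Bystander: larger glass jar with white lid, 90 mm across, 130 mm high. Origin: centre of its underside.
- pocketscale: Bystander: flat black pocket scale, 130 x 75 x 23 mm. Origin: centre of its underside.

How it is judged:
On the way, in this order (a step that is already met when the one before it is completed fails the run):
1. the jar stands on the pan and is let go (horizontal distance between jar and pan_top below 0.034 m and z of jar in the frame of pan_top between -0.008 and 0.008 m and angle between jar's own z axis and vertical below 0.2 rad and contact force between the fingers and jar below 0.1 N), for 0.3 s.
2. with the dial in the gripper, the pointer is kept in the middle field for six seconds (all of step 1 and angle between pointer's own z axis and vertical below 0.06 rad and contact force between the fingers and dial_grip above 0.5 N), for 6 s.
At the end, for the whole second after the job is handed in: The jar stands upright on the pan, not held; the beam reads within 0.06 rad of level and moves slower than 0.12 rad/s; the fingers still hold the dial's grip (all of step 2 and angular speed of pointer below 0.12 rad/s); the arm keeps its last pose, push and grip.
It fails at once if the robot touches the pan, the pointer or the counterweight (contact force between any of the fingers, the arm and pan above 1 N or contact force between any of the fingers, the arm and pointer above 1 N or contact force between any of the fingers, the arm and counterweight above 1 N).
It fails at once if the jar is tipped (angle between jar's own z axis and vertical above 0.5 rad).
It fails at once if the jar is dropped (linear speed of jar above 0.5 m/s and contact force between the fingers and jar below 0.1 N).
It fails at once if the beam is flung at its stops by the dial (over 0.5 rad/s) (contact force between the fingers and dial_grip above 0.5 N and angular speed of pointer above 0.5 rad/s).
It fails at once if the big jar or the pocket scale is moved (distance of any of bigjar, pocketscale from where it was at the start of the episode above 0.03 m).
It also fails if it takes over 64 s, if anything falls off the work surface, if the arm or the gripper's body presses on something with over 40 N, if the wrist force passes 120 N, or if a joint passes its speed limit or range.

ROBOT

A 6-joint arm with a two-finger parallel gripper is mounted at the origin on the work surface. World frame = base frame: x ahead of the robot, y to its left, z up, the work surface at z = 0. Lengths are in m, angles in rad, forces in N, time in s.
With the tool pointing down it reaches from about 0.375 to 0.825 m from the base axis. Payload 5.5 kg.
Tool frame: the origin (TCP) lies on the centre line of the jaws, within the pads' length; the fingertips stand 11 mm ahead of it and the grasp point (between the pads) lies 8 mm behind it; z points along the fingers, y is the line along which they close (so a half turn about z gives the same grasp; the last joint's range is limited). The gripper opens to 85 mm and grips with 20 to 120 N. Pads are 22 mm wide; open, the fingers measure 114 mm over their backs; the gripper's body (76 mm by 85 mm) begins 54 mm behind the grasp point. The pads swing forward as they close: fully open they stand 13 mm farther back than shut.
Start: joints at [1.171, 0.314, -0.047, 1.21, 0, 1.571], TCP at [0.234, 0.553, 0.218] pointing down, gripper open.
Joint ranges: [-2.67, 2.67], [-0.69, 1.73], [-1.03, 1.25], [-2.08, 2.16], [-1.42, 1.45], [-3.14, 3.14]. Speed limits (rad/s): [2.39, 2.39, 3.01, 3.14, 3.14, 3.14].

INTERFACE

Orientations are given as a unit quaternion [w, x, y, z].
In Python, from bench import get_obs, optics, hand_in gives the robot as it stands.
- The arm moves only by the tool drive_tool, never from a script. Its argument "motion" is a list of rows, each a list of 6 numbers: the shift along the tool's x, y, z in mm, then the turn, a rotation vector about the tool's x, y, z in degrees. A call has 1 to 10 rows; each row shifts and turns the commanded pose from where the row before left it, along the tool's axes as they then stand; what a row does not reach is not made up. A row lasts 1/8 s, in which the tool goes at most 62.5 mm and 10.7 degrees, less where a joint would pass 70% of its speed; a pose out of reach is approached as far as the arm can. A call with a gripper value outside its range is refused whole. "claw" is the opening, from -1 (shut) to 1 (fully open), set as the call begins (left out, the last holds). The fingers move at their own pace and stop on an object; "grip_force" is the grip in N (left out, the last holds). Time passes only in rows, so rows that do not move let the fingers close. It gives the time, the measured TCP pose, the force, the opening and the grip force at its end, in the units of the state.
- get_obs(): the state, without advancing time (a new reading comes with each control period).
- optics.capture(name): name is "scene" or "top" or "wrist"; returns the picture (400x640x3 uint8, red, green, blue); there is no depth.
- optics.calibration(name): a dict with "fx", "fy", "cx", "cy" (pixels), "R" (3x3) and "t" (3): a world point X has camera coordinates R X + t. Camera axes: x right, y down, z forward; pixel columns grow to the right and rows downward; lengths in m; the calibration is good to about 2 mm. A picture is of the moment at which its call begins: read the wrist's pose just before it. calibration takes no time and is no camera call; for the wrist camera it gives the pose at the moment of the call.
- hand_in(): hands the job in; it is judged then, once.
The state is a dict: "time": time; "joints": joint angles; "qvel": joint speeds; "joint_torque": joint torques, N m; "eef_pos": TCP position; "tool_rot": TCP orientation; "wrist_force": force on the tool from outside, world axes, zero at the start; "wrist_torque": the same for the moment, N m; "grip_width": finger opening in m; "grip_force": force on a finger pad.
Only numpy, scipy, OpenCV 4.12 (cv2) and the standard library are available. Lean on these libraries where they do the work, as an engineer would, in place of code of your own. Each camera call takes 0.05 s, during which the arm holds its last target. There are 200 camera calls.

## Working session

There is one attempt and no reset: what is moved stays moved. The work goes in short steps, Python scripts to look and compute and a tool call to move; the robot and the scene stay as the last step left them, time stands still between calls to the robot, and variables do not carry over. Pictures are saved under pics/ and viewed, at most 10 in all, crops included, and the job is handed in when it is done.

Besides the shell and the picture viewer there is one more tool, called after ">>>" as a command line: name --pt "numbers of a row" for each row, then --argument value for the rest. drive_tool: Moves the arm, as the interface text tells. Its arguments: {"type":"object","properties":{"motion":{"type":"array","items":{"type":"array","items":{"type":"number"}}},"claw":{"type":"number"},"grip_force":{"type":"number"}},"required":["motion"]}

```bash
mkdir -p pics; ls
python3 - <<'E'
from bench import get_obs, optics
import cv2
o=get_obs(); print(o)
for n in("scene","top"):
    im=optics.capture(n); cv2.imwrite(f"pics/{n}0.png",im[:,:,::-1]); 
    c=optics.calibration(n); print(n,c)
E
```

```text
pics
{'time': 0.0, 'joints': array([ 1.17101065e+00,  3.14266249e-01, -4.80884374e-02,  1.21021094e+00,
       -3.77479535e-06,  1.57081934e+00]), 'qvel': array([ 7.98892205e-04, -1.10536066e-03,  7.38521974e-05,  4.58596715e-04,
        9.54455361e-04, -3.04878883e-03]), 'joint_torque': array([ 1.36716491e-03, -5.39592469e+01,  3.39746296e+01,  1.90070813e-02,
       -7.07127413e-06, -3.59926968e-07]), 'eef_pos': array([0.23329456, 0.55212007, 0.21760638]), 'tool_rot': array([-1.73800422e-04,  1.98575499e-01,  9.80085194e-01, -8.67413010e-04]), 'wrist_force': array([-0.31138672, -0.50134057, -0.417596  ]), 'wrist_torque': array([0.01946199, 0.00811145, 0.03746709]), 'grip_force': 0.0, 'grip_width': 0.08528643883726468}
scene {'fx': 460.6740124719346, 'fy': 460.6740124719346, 'cx': 314.72738463887686, 'cy': 194.455939873155, 'R': array([[ 0.01736782,  0.99981103,  0.00873266],
       [ 0.7797791 , -0.00807792, -0.62600264],
       [-0.6258138 ,  0.01768185, -0.77977204]]), 't': array([ 0.02084479, -0.30685286,  1.83574141])}
top {'fx': 477.5443985415048, 'fy': 477.5443985415048, 'cx': 327.64518112737335, 'cy': 200.2905623360985, 'R': array([[-8.10132457e-03, -9.99965952e-01, -1.56935575e-03],
       [-9.82687673e-01,  8.25181860e-03, -1.85086050e-01],
       [ 1.85092698e-01,  4.27443822e-05, -9.82721065e-01]]), 't': array([-0.02807319,  0.55167536,  1.45293521])}
```

View pics/scene0.png

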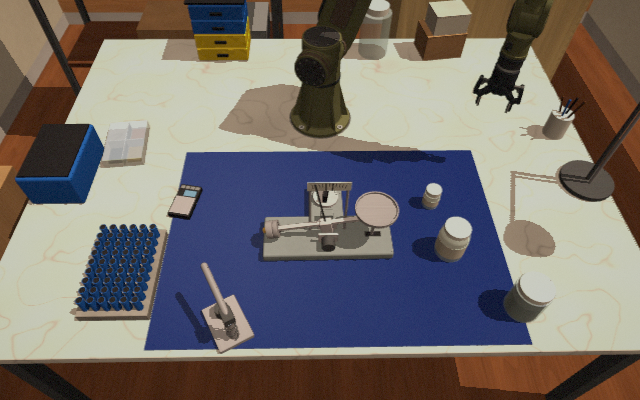

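View pics/top0.png

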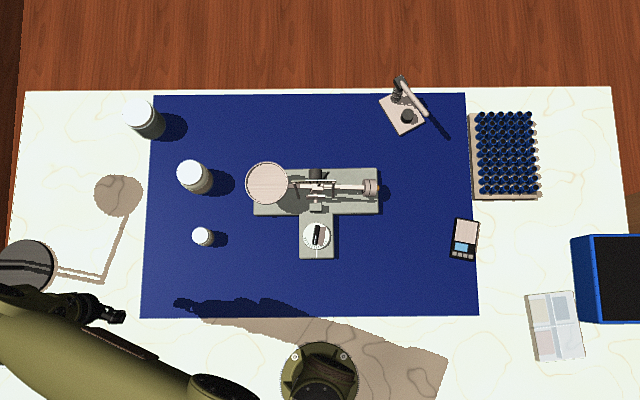

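The scene view (from the far side) shows the balance at (325,225), the small jar at (432,196) and the big jar at (453,240). The top view shows the small jar lid at (203,236), the pan at (267,183) and the dial at (316,236).

```bash
cat > h.py <<'E'
from bench import get_obs, optics
import numpy as np, cv2
def ray(n,u,v,z,c=None):
    c=c or optics.calibration(n); R,t=c["R"],c["t"]
    C=-R.T@t; d=R.T@np.array([(u-c["cx"])/c["fx"],(v-c["cy"])/c["fy"],1])
    return C+d*(z-C[2])/d[2]
def proj(n,X,c=None):
    c=c or optics.calibration(n); p=c["R"]@np.asarray(X,float)+c["t"]
    return np.array([c["fx"]*p[0]/p[2]+c["cx"],c["fy"]*p[1]/p[2]+c["cy"]])
E
python3 - <<'E'
from h import *
im=cv2.imread("pics/top0.png")
hsv=cv2.cvtColor(im,cv2.COLOR_BGR2HSV)
# small jar lid: white
w=((hsv[...,2]>180)&(hsv[...,1]<60)).astype(np.uint8)
n,l,s,c=cv2.connectedComponentsWithStats(w)
for i in range(1,n):
    if s[i,4]>30 and 145<c[i][0]<470 and 95<c[i][1]<316: print("white",c[i].round(1),s[i], ray("top",*c[i],0.08).round(4))
# non-blue: balance silhouette
b=((hsv[...,0]>100)&(hsv[...,0]<130)&(hsv[...,1]>120)).astype(np.uint8)
g=((1-b)&(hsv[...,2]>90)).astype(np.uint8)
n,l,s,c=cv2.connectedComponentsWithStats(g)
for i in range(1,n):
    if s[i,4]>30 and 145<c[i][0]<470 and 95<c[i][1]<316: print("nonblue",c[i].round(1),s[i])
cv2.imwrite("pics/c1.png",cv2.resize(im[150:270,180:390],None,fx=3.8,fy=3.8,interpolation=cv2.INTER_CUBIC))
E
```

```text
white [398.5 114.3] [379  95  45  40 630] [ 0.824  -0.2614  0.08  ]
white [188.6 172.2] [176 160  26  29 517] [0.6391 0.4014 0.08  ]
white [269.  186.1] [ 245  162   64   52 1704] [0.5923 0.1494 0.08  ]
white [348.4 173.3] [298 168  78  13 268] [ 0.6314 -0.0981  0.08  ]
white [350.6 185.4] [335 177  29  12 149] [ 0.5927 -0.1044  0.08  ]
white [367.3 185.8] [365 181   5  10  35] [ 0.5908 -0.1561  0.08  ]
white [373.3 185.8] [370 181   7  11  62] [ 0.5905 -0.1749  0.08  ]
white [310.9 186.3] [300 184  23   6  98] [0.5909 0.019  0.08  ]
white [351.7 196. ] [335 194  34   6  86] [ 0.5591 -0.1072  0.08  ]
white [315.2 205.8] [310 200  11  11  80] [0.5292 0.0058 0.08  ]
white [324.9 226. ] [ 299  202   79   56 1586] [ 0.466  -0.0237  0.08  ]
white [465.6 231.1] [455 219  23  25 440] [ 0.4467 -0.4529  0.08  ]
white [199.5 234.9] [192 227  16  17 214] [0.4418 0.359  0.08  ]
nonblue [345.5 174.2] [     0      0    640    400 148886]
nonblue [192.  175.2] [176 159  33  35 816]
nonblue [311.7 199.4] [ 245  161  134   98 6132]
nonblue [288.6 197.1] [280 189  17  18  89]
nonblue [201.3 235.7] [192 226  20  20 300]
nonblue [460.9 246.7] [454 242  14  10 107]
nonblue [456.5 253.7] [452 251  10   6  35]
nonblue [467.4 255.7] [463 253  10   6  38]
```

View pics/c1.png

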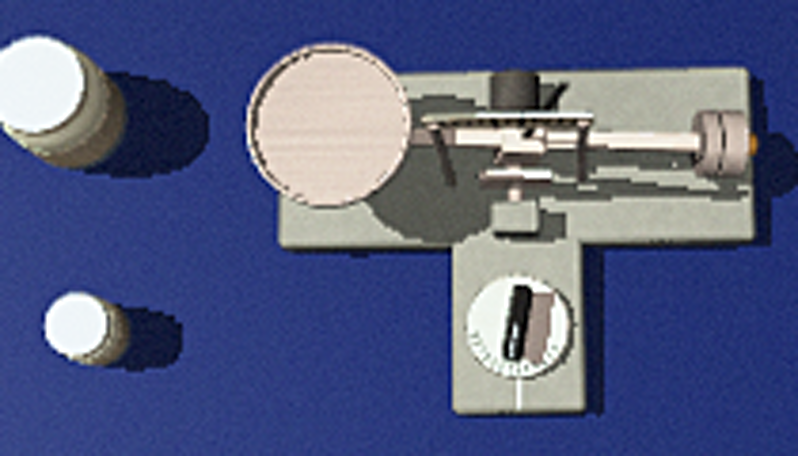

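The crop shows the lid's centre at about (77,327), the pan at (329,125), the dial disc at (519,327) with its bar nearly along x, and the base and tongue corners clearly.

Run:
```python
from h import *
f=lambda u,v,z:ray("top",180+(u+.5)/3.8-.5,150+(v+.5)/3.8-.5,z).round(4)
print("lid",f(77,327,.08)); print("pan",f(329,125,.172)); print("dial",f(519.5,327,.0475))
for p in [(752,242),(280,248),(453,413),(585,412),(747,70)]: print(p,f(*p,.035))
im=cv2.imread("pics/top0.png"); g=im.max(2)[224:248,304:328]; m=(g<75).astype(np.uint8)
n,l,s,c=cv2.connectedComponentsWithStats(m)
for i in range(1,n):
    if s[i,4]>20:
        ys,xs=np.nonzero(l==i); P=np.array([ray("top",x+304,y+224,.0815)[:2] for x,y in zip(xs,ys)])
        w,v=np.linalg.eigh(np.cov(P.T)); print("bar",s[i],P.mean(0),v[:,1],np.sqrt(w*12))
# same with scene cam for the lids
im=cv2.imread("pics/scene0.png");hsv=cv2.cvtColor(im,cv2.COLOR_BGR2HSV)
w=((hsv[...,2]>150)&(hsv[...,1]<60)).astype(np.uint8)
n,l,s,c=cv2.connectedComponentsWithStats(w)
for i in range(1,n):
    if s[i,4]>15 and 420<c[i][0]<450 and 175<c[i][1]<212: print("scene",c[i],s[i],ray("scene",*c[i],.08).round(4))
```

```text
lid [0.4395 0.3577 0.08  ]
pan [0.5829 0.146  0.172 ]
dial [0.4403 0.0035 0.0475]
(752, 242) [ 0.5112 -0.1903  0.035 ]
(280, 248) [0.5094 0.2032 0.035 ]
(453, 413) [0.3714 0.0586 0.035 ]
(585, 412) [ 0.3713 -0.0496  0.035 ]
(747, 70) [ 0.659  -0.1901  0.035 ]
bar [ 9  1  7 20 81] [0.44279146 0.00311926] [-0.99058745  0.13688138] [0.0161022  0.05949925]
scene [434.09655172 188.7862069 ] [427 183  15  12 145] [0.4377 0.3611 0.08  ]
```

```bash
cat >> h.py <<'E'
from scipy.spatial.transform import Rotation as Ro
def plan(pos,yaw,n,p=None,R=None):
    """rows to tool-down pose: tool y (closing line) at world angle yaw, evenly in n rows"""
    o=get_obs(); q=o["tool_rot"]
    p=np.array(o["eef_pos"] if p is None else p,float); R=R or Ro.from_quat(np.r_[q[1:],q[0]])
    y=[np.cos(yaw),np.sin(yaw),0]; z=[0,0,-1]; T=Ro.from_matrix(np.c_[np.cross(y,z),y,z])
    dr=(R.inv()*T).as_rotvec(); d=(np.array(pos)-p)/n
    rows=[]
    for k in range(n):
        rows.append([round(float(a),1) for a in np.r_[R.inv().apply(d)*1e3,np.degrees(dr/n)]]); R=R*Ro.from_rotvec(dr/n)
    print(rows); return pos,T
E
python3 - <<'E'
from h import *
p,T=plan((.439,.359,.2176),.685,6)
plan((.439,.359,.037),.685,4,p,T)
E
```

```text
[[-44.1, -16.3, 0.0, -0.0, 0.0, 4.6], [-45.3, -12.7, 0.0, -0.0, 0.0, 4.6], [-46.2, -9.0, 0.0, -0.0, 0.0, 4.6], [-46.7, -5.2, 0.0, -0.0, 0.0, 4.6], [-47.0, -1.4, 0.0, -0.0, 0.0, 4.6], [-47.0, 2.4, 0.0, -0.0, 0.0, 4.6]]
[[0.0, 0.0, 45.1, 0.0, 0.0, 0.0], [0.0, 0.0, 45.1, 0.0, 0.0, 0.0], [0.0, 0.0, 45.1, 0.0, 0.0, 0.0], [0.0, 0.0, 45.1, 0.0, 0.0, 0.0]]
```

>>> drive_tool --pt "-44 -16 0 0 0 4.6" --pt "-45 -13 0 0 0 4.6" --pt "-46 -9 0 0 0 4.6" --pt "-47 -5 0 0 0 4.6" --pt "-47 -1 0 0 0 4.6" --pt "-47 2 0 0 0 4.6" --pt "0 0 20 0 0 0" --pt "0 0 20 0 0 0" --pt "0 0 0 0 0 0" --claw 1

```text
time: 1.23
eef_pos: [0.4383, 0.359, 0.1767]
tool_rot: [-0.001, 0.427, 0.904, -0.002]
wrist_force: [0.4, 0.5, -0.3]
grip_width: 0.0856
grip_force: 0.0
```

Run:
```python
from h import *
o=get_obs(); print(o["time"],o["eef_pos"],o["tool_rot"].round(4),o["wrist_force"])
c=optics.calibration("wrist"); im=optics.capture("wrist"); cv2.imwrite("pics/w1.png",im[:,:,::-1])
print(proj("wrist",(.439,.359,.08),c)); print(-c["R"].T@c["t"], c["R"][2])
np.savez("w1.npz",**c)
```

```text
1.225 [0.43828051 0.35899396 0.17670431] [-8.000e-04  4.268e-01  9.044e-01 -1.800e-03] [ 0.36734277  0.4908885  -0.28469255]
[318.26239519 198.8485303 ]
[0.39508845 0.41434077 0.33273342] [ 0.17415376 -0.21550501 -0.96084757]
```

View pics/w1.png

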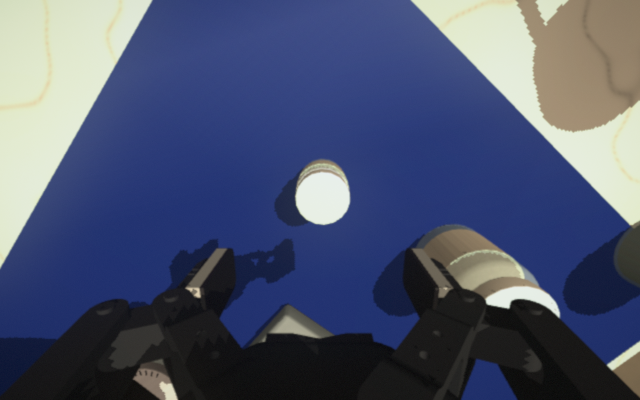

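The wrist view shows the small jar's lid at (322,197), nearly centred between the fingers; the big jar is to the right, well outside the finger.

Run:
```python
from h import *
im=cv2.imread("pics/w1.png"); c=dict(np.load("w1.npz")); hsv=cv2.cvtColor(im,cv2.COLOR_BGR2HSV)
m=((hsv[...,2]>200)&(hsv[...,1]<50)).astype(np.uint8); m[:150]=0;m[240:]=0;m[:,:280]=0;m[:,370:]=0
x,_=max(((k,cv2.contourArea(k)) for k in cv2.findContours(m,0,2)[0]),key=lambda a:a[1])
e=cv2.minEnclosingCircle(x); print(e); X=ray("wrist",*e[0],.08,c); print(X)
plan((X[0],X[1],.038),.685,4)
```

```text
((323.10760498046875, 195.8924102783203), 28.167726516723633)
[0.44064016 0.36401078 0.08      ]
[[0.6, 1.1, 35.0, -0.0, 0.0, 0.1], [0.6, 1.1, 35.0, -0.0, 0.0, 0.1], [0.6, 1.1, 35.0, -0.0, 0.0, 0.1], [0.6, 1.1, 35.0, -0.0, 0.0, 0.1]]
```

>>> drive_tool --pt "1 2 35 0 0 0" --pt "1 2 35 0 0 0" --pt "0 0 35 0 0 0" --pt "0 0 34 0 0 0" --pt "0 0 0 0 0 0"

```text
time: 1.9
eef_pos: [0.4396, 0.3633, 0.038]
tool_rot: [-0.001, 0.426, 0.905, -0.002]
wrist_force: [0.5, -1.0, 0.4]
grip_width: 0.0853
grip_force: 0.0
```

>>> drive_tool --pt "0 0 0 0 0 0" --pt "0 0 0 0 0 0" --pt "0 0 0 0 0 0" --pt "0 0 0 0 0 0" --pt "0 0 0 0 0 0" --claw -1 --grip_force 30

```text
time: 2.52
eef_pos: [0.4418, 0.3648, 0.0417]
tool_rot: [0.0, 0.427, 0.904, 0.001]
wrist_force: [-3.4, -2.9, 6.7]
grip_width: 0.0522
grip_force: 30.1
```

>>> drive_tool --pt "0 0 -10 0 0 0" --pt "0 0 -30 0 0 0" --pt "0 0 -45 0 0 0" --pt "0 0 -50 0 0 0" --pt "0 0 -50 0 0 0" --pt "0 0 -20 0 0 0" --pt "0 0 0 0 0 0"

```text
time: 3.4
eef_pos: [0.4423, 0.3652, 0.2472]
tool_rot: [0.001, 0.427, 0.904, 0.002]
wrist_force: [0.8, -0.7, -4.1]
grip_width: 0.0523
grip_force: 32.9
```

Run:
```python
from h import *
o=get_obs(); print(o["time"],o["eef_pos"],o["wrist_force"],o["grip_width"])
im=optics.capture("scene"); cv2.imwrite("pics/s1.png",cv2.resize(im[130:280,220:480,::-1],None,fx=3,fy=3,interpolation=cv2.INTER_CUBIC))
plan((.586,.149,o["eef_pos"][2]),.2446,7)
```

```text
3.4 [0.44229845 0.36516907 0.24717839] [ 0.80487228 -0.73568059 -4.11619521] 0.05234193799951287
[[-36.9, -3.6, -0.3, 0.0, -0.0, 3.6], [-37.0, -1.3, -0.3, 0.0, -0.0, 3.6], [-37.1, 1.1, -0.3, 0.0, -0.0, 3.6], [-36.9, 3.4, -0.3, 0.0, -0.0, 3.6], [-36.6, 5.7, -0.3, 0.0, -0.0, 3.6], [-36.2, 8.1, -0.3, 0.0, -0.0, 3.6], [-35.6, 10.3, -0.3, 0.0, -0.0, 3.6]]
```

View pics/s1.png

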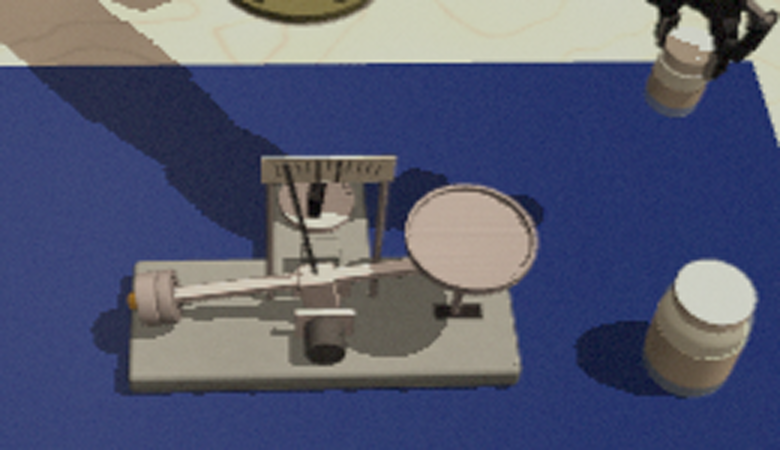

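The crop shows the jar held upright at top right, the pan empty at (472,238) and the dark needle's tip near (287,165) against the plate.

>>> drive_tool --pt "-25 -2 0 0 0 2.5" --pt "-37 -2 0 0 0 3.6" --pt "-37 0 0 0 0 3.6" --pt "-37 2 0 0 0 3.6" --pt "-37 5 0 0 0 3.6" --pt "-37 7 0 0 0 3.6" --pt "-32 8 0 0 0 3.2" --pt "-14 4 0 0 0 1.5" --pt "0 0 0 0 0 0"

```text
time: 4.58
eef_pos: [0.5834, 0.1478, 0.2432]
tool_rot: [-0.001, 0.614, 0.789, -0.001]
wrist_force: [-0.2, 0.0, -3.9]
grip_width: 0.0523
grip_force: 32.8
```

Run:
```python
from h import *
o=get_obs(); print(o["time"],o["eef_pos"],o["wrist_force"],o["grip_width"])
im=optics.capture("scene"); cv2.imwrite("pics/s2.png",cv2.resize(im[110:260,260:460,::-1],None,fx=3.8,fy=3.8,interpolation=cv2.INTER_CUBIC))
plan((.586,.147,o["eef_pos"][2]-.03),.2446,7)
```

```text
4.575 [0.58337184 0.14782574 0.24316023] [-0.24276949  0.01679095 -3.94600396] 0.05230377118114045
[[-0.3, 0.4, 4.3, -0.0, -0.0, 0.0], [-0.3, 0.4, 4.3, -0.0, -0.0, 0.0], [-0.3, 0.4, 4.3, -0.0, -0.0, 0.0], [-0.3, 0.3, 4.3, -0.0, -0.0, 0.0], [-0.3, 0.3, 4.3, -0.0, -0.0, 0.0], [-0.3, 0.3, 4.3, -0.0, -0.0, 0.0], [-0.3, 0.3, 4.3, -0.0, -0.0, 0.0]]
```

View pics/s2.png

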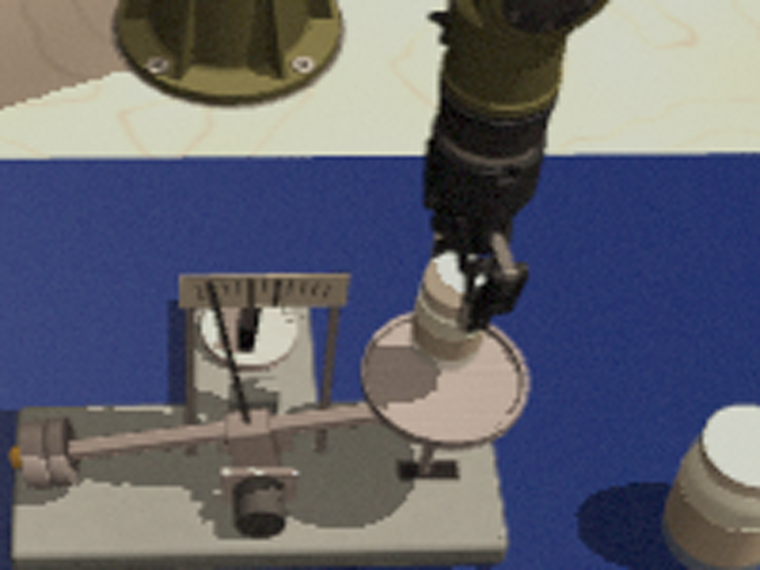

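The crop shows the jar upright over the back-centre of the pan with about 36 mm to go; nothing near the pointer.

>>> drive_tool --pt "0 0 7 0 0 0" --pt "0 0 8 0 0 0" --pt "0 0 7 0 0 0" --pt "0 0 5 0 0 0" --pt "0 0 3 0 0 0" --pt "0 0 0 0 0 0"

```text
time: 5.38
eef_pos: [0.5838, 0.1484, 0.2143]
tool_rot: [-0.0, 0.614, 0.79, -0.0]
wrist_force: [-0.2, -0.4, -3.0]
grip_width: 0.0522
grip_force: 32.8
```

>>> drive_tool --pt "0 0 2 0 0 0" --pt "0 0 2 0 0 0" --pt "0 0 2 0 0 0" --pt "0 0 2 0 0 0" --pt "0 0 1 0 0 0" --pt "0 0 0 0 0 0"

```text
time: 6.12
eef_pos: [0.5838, 0.1484, 0.2054]
tool_rot: [-0.0, 0.614, 0.79, -0.0]
wrist_force: [0.1, -0.3, -3.5]
grip_width: 0.052
grip_force: 32.8
```

>>> drive_tool --pt "0 0 2 0 0 0" --pt "0 0 2 0 0 0" --pt "0 0 2 0 0 0" --pt "0 0 0 0 0 0"

```text
time: 6.62
eef_pos: [0.5842, 0.149, 0.1999]
tool_rot: [-0.0, 0.614, 0.79, 0.001]
wrist_force: [-1.1, 2.7, 0.2]
grip_width: 0.0524
grip_force: 33.0
```

>>> drive_tool --pt "0 0 2 0 0 0" --pt "0 0 2 0 0 0" --pt "0 0 2 0 0 0" --pt "0 0 0 0 0 0"

```text
time: 7.12
eef_pos: [0.5841, 0.1485, 0.1934]
tool_rot: [0.0, 0.614, 0.79, 0.0]
wrist_force: [0.6, 3.3, 1.2]
grip_width: 0.0521
grip_force: 32.9
```

>>> drive_tool --pt "3 0 3 0 0 0" --pt "2 0 4 0 0 0" --pt "1 0 4 0 0 0" --pt "1 0 4 0 0 0" --pt "1 0 3 0 0 0" --pt "0 0 0 0 0 0"

```text
time: 7.88
eef_pos: [0.5815, 0.156, 0.175]
tool_rot: [-0.0, 0.614, 0.79, -0.0]
wrist_force: [2.3, 0.9, 0.9]
grip_width: 0.0521
grip_force: 32.6
```

Run:
```python
from h import *
o=get_obs(); print(o["time"],o["eef_pos"],o["wrist_force"],o["grip_width"])
im=optics.capture("scene"); cv2.imwrite("pics/s3f.png",im[:,:,::-1]); cv2.imwrite("pics/s3.png",cv2.resize(im[110:260,260:460,::-1],None,fx=3.8,fy=3.8,interpolation=cv2.INTER_CUBIC))
```

```text
7.875 [0.58150209 0.15600345 0.17503488] [2.29445817 0.87170342 0.8528939 ] 0.05213614265905483
```

View pics/s3.png

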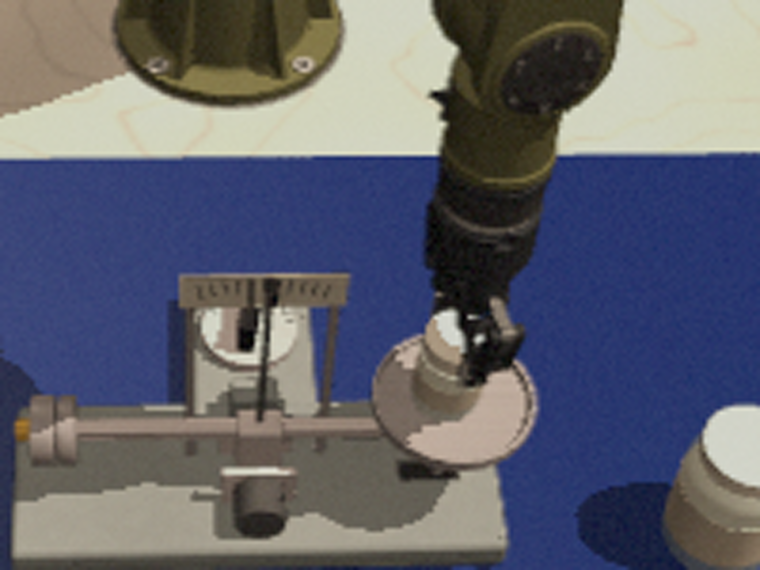

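The crop shows the beam about level (needle at x≈266, middle of the plate) and the jar standing well inside the pan rim, upright.

>>> drive_tool --pt "0 0 0 0 0 0" --pt "0 0 0 0 0 0" --pt "0 0 -8 0 0 0" --pt "0 0 -25 0 0 0" --pt "0 0 -45 0 0 0" --pt "0 0 -50 0 0 0" --pt "0 0 -20 0 0 0" --pt "0 0 0 0 0 0" --claw 0.6

```text
time: 8.93
eef_pos: [0.5829, 0.1565, 0.3258]
tool_rot: [0.001, 0.614, 0.79, 0.002]
wrist_force: [0.1, 0.1, 0.3]
grip_width: 0.0686
grip_force: 0.0
```

Run:
```python
from h import *
o=get_obs(); print(o["time"],o["eef_pos"],o["wrist_force"],o["grip_width"],o["joints"].round(3))
im=optics.capture("scene"); cv2.imwrite("pics/s4f.png",im[:,:,::-1]); cv2.imwrite("pics/s4.png",cv2.resize(im[110:260,260:460,::-1],None,fx=3.8,fy=3.8,interpolation=cv2.INTER_CUBIC))
p,T=plan((.44,.14,.29),.5,4)
p,T=plan((.441,.0045,.18),np.pi/2-.14,6,p,T)
```

```text
8.925 [0.58285624 0.15646069 0.32584416] [0.08448194 0.0755563  0.32059979] 0.06857386336931029 [0.262 0.302 0.178 1.443 0.    1.584]
[[4.8, -35.5, 8.5, 0.0, 0.0, -3.6], [7.0, -35.1, 8.5, 0.0, 0.0, -3.6], [9.2, -34.6, 8.5, 0.0, 0.0, -3.6], [11.4, -33.9, 8.5, 0.0, 0.0, -3.6]]
[[-19.9, -10.7, 18.3, 0.0, 0.0, -8.9], [-18.0, -13.6, 18.3, 0.0, 0.0, -8.9], [-15.7, -16.2, 18.3, 0.0, 0.0, -8.9], [-13.0, -18.5, 18.3, 0.0, 0.0, -8.9], [-10.0, -20.3, 18.3, 0.0, 0.0, -8.9], [-6.7, -21.6, 18.3, 0.0, 0.0, -8.9]]
```

View pics/s4.png

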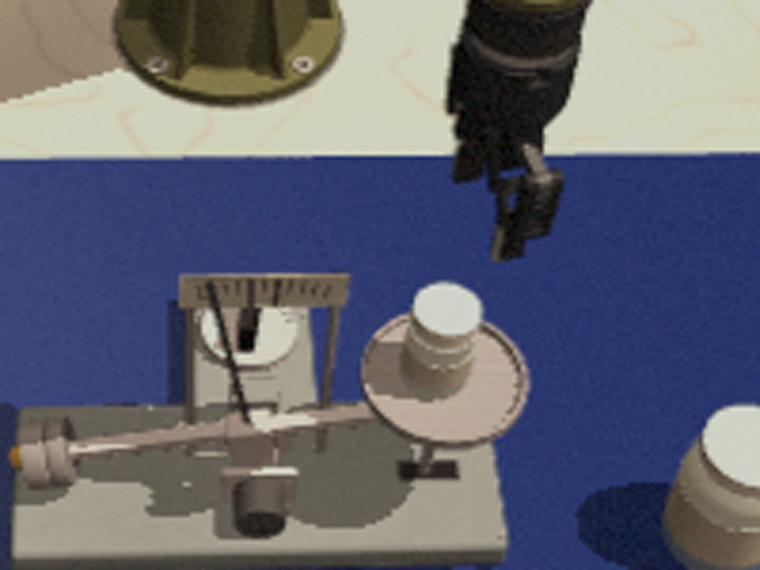

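The jar stands let go on the pan; the needle at (212,285) shows the pan back on its upper stop, so the jar is light for this dial setting.

>>> drive_tool --pt "5 -35 8 0 0 -3.6" --pt "7 -35 8 0 0 -3.6" --pt "9 -35 8 0 0 -3.6" --pt "11 -34 8 0 0 -3.6" --claw 0.0

```text
time: 9.48
eef_pos: [0.4377, 0.1389, 0.2894]
tool_rot: [-0.001, 0.509, 0.861, -0.001]
wrist_force: [0.4, 0.4, -0.2]
grip_width: 0.0427
grip_force: 0.0
```

Run:
```python
from h import *
o=get_obs(); print(o["time"],o["eef_pos"],o["grip_width"],o["joints"].round(3))
p,T=plan((.441,.0045,.17),np.pi/2-.14,6)
```

```text
9.475 [0.43774676 0.13886688 0.28942133] 0.0427361586033994 [ 0.307  0.029 -0.228  1.316  0.     1.375]
[[-19.9, -10.3, 19.9, -0.0, -0.0, -8.9], [-18.1, -13.2, 19.9, -0.0, -0.0, -8.9], [-15.8, -15.8, 19.9, -0.0, -0.0, -8.9], [-13.2, -18.1, 19.9, -0.0, -0.0, -8.9], [-10.2, -19.9, 19.9, -0.0, -0.0, -8.9], [-7.0, -21.3, 19.9, -0.0, -0.0, -8.9]]
```

>>> drive_tool --pt "-20 -10 20 0 0 -8.9" --pt "-18 -13 20 0 0 -8.9" --pt "-16 -16 20 0 0 -8.9" --pt "-13 -18 20 0 0 -8.9" --pt "-10 -20 20 0 0 -8.9" --pt "-7 -21 20 0 0 -8.9" --pt "0 0 0 0 0 0"

```text
time: 10.35
eef_pos: [0.4408, 0.0047, 0.1688]
tool_rot: [-0.003, 0.07, 0.998, -0.0]
wrist_force: [-0.7, -0.0, 0.0]
grip_width: 0.043
grip_force: 0.0
```

Run:
```python
from h import *
o=get_obs(); print(o["time"],o["eef_pos"],o["tool_rot"].round(4),o["joints"].round(3))
c=optics.calibration("wrist"); im=optics.capture("wrist"); cv2.imwrite("pics/w2.png",im[:,:,::-1])
np.savez("w2.npz",**c)
for X in [(.441,.0045,.0475),(.411,.0045,.0815),(.471,.0045,.0815)]: print(proj("wrist",X,c))
im=optics.capture("top"); cv2.imwrite("pics/t2.png",im[:,:,::-1])
im=optics.capture("scene"); cv2.imwrite("pics/s5f.png",im[:,:,::-1])
```

```text
10.35 [0.44080583 0.0046526  0.16881792] [-2.700e-03  7.050e-02  9.975e-01 -2.000e-04] [ 0.011  0.049 -0.485  1.042 -0.     0.152]
[317.83120253 191.66613657]
[312.80740146 167.67154952]
[322.34824074 232.01229535]
```

View pics/w2.png

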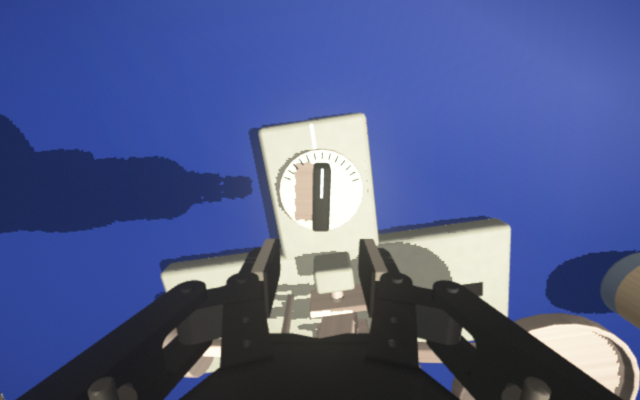

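The wrist view shows the disc centred at about (321,190) and the black bar upright from (321,163) to (321,231), parallel to the open pads.

Run:
```python
from h import *
im=cv2.imread("pics/w2.png"); c=dict(np.load("w2.npz"))
m=(im.max(2)<70).astype(np.uint8); m[:155]=0;m[238:]=0;m[:,:300]=0;m[:,:]*=1;m[:,345:]=0
n,l,s,cc=cv2.connectedComponentsWithStats(m)
for i in range(1,n):
    if s[i,4]>200:
        ys,xs=np.nonzero(l==i); P=np.array([ray("wrist",x,y,.0815,c)[:2] for x,y in zip(xs,ys)])
        r=cv2.minAreaRect((P*1e4).astype(np.float32)); w,v=np.linalg.eigh(np.cov(P.T)); print(s[i],P.mean(0),r,v[:,1],np.arctan(v[1,1]/v[0,1]))
w=((im.min(2)>215)).astype(np.uint8); w[:145]=0; w[235:]=0; w[:,:270]=0; w[:,370:]=0
pts=cv2.findNonZero(w); e=cv2.minEnclosingCircle(pts); print(e,ray("wrist",*e[0],.0475,c))
```

```text
((319.5, 189.5), 66.56210327148438) [0.43902196 0.00647137 0.0475    ]
```

Run:
```python
from h import *
im=cv2.imread("pics/w2.png"); c=dict(np.load("w2.npz"))
print("disc",ray("wrist",321,191,.0475,c))
for th in (60,90,110):
    m=(im.max(2)<th).astype(np.uint8); m[:155]=0;m[238:]=0;m[:,:305]=0;m[:,340:]=0
    n,l,s,cc=cv2.connectedComponentsWithStats(m)
    for i in range(1,n):
        if s[i,4]>100:
            ys,xs=np.nonzero(l==i); P=np.array([ray("wrist",x,y,.0815,c)[:2] for x,y in zip(xs,ys)])
            r=cv2.minAreaRect((P*1e4).astype(np.float32)); w,v=np.linalg.eigh(np.cov(P.T)); print(th,s[i],P.mean(0),r,np.arctan(v[1,1]/v[0,1]))
print(im[165:230:8,322].tolist())
```

```text
disc [0.44076503 0.00774594 0.0475    ]
110 [313 164  17  67 889] [0.43999159 0.00719842] ((4388.48974609375, 76.58329772949219), (140.36737060546875, 606.5341186523438), 81.6180648803711) -0.1609599624813037
[[73, 82, 80], [254, 255, 254], [252, 253, 252], [246, 250, 247], [225, 234, 228], [85, 96, 98], [84, 95, 98], [82, 93, 95], [79, 90, 92]]
```

>>> drive_tool --pt "0 1 30 0 0 0.8" --pt "0 1 35 0 0 0" --pt "0 0 25 0 0 0" --pt "0 0 15 0 0 0" --pt "0 0 0 0 0 0"

```text
time: 11.12
eef_pos: [0.4434, 0.008, 0.0662]
tool_rot: [-0.001, 0.076, 0.997, -0.0]
wrist_force: [0.1, 0.2, 1.4]
grip_width: 0.0425
grip_force: 0.0
```

>>> drive_tool --pt "0 0 0 0 0 0" --pt "0 0 0 0 0 0" --pt "0 0 0 0 0 0" --pt "0 0 0 0 0 0" --claw -1 --grip_force 60

```text
time: 11.62
eef_pos: [0.4446, 0.006, 0.0678]
tool_rot: [0.001, 0.076, 0.997, -0.002]
wrist_force: [-1.7, -5.2, 5.4]
grip_width: 0.011
grip_force: 58.6
```

```bash
cat >> h.py <<'E'
def yaw(o):
    q=o["tool_rot"]; y=Ro.from_quat(np.r_[q[1:],q[0]]).apply([0,1,0]); return np.arctan2(y[1],y[0])-np.pi/2
B=np.array([.586,.0055])  # balance xy
def tipuv(th,c,r=.2275): return proj("scene",(B[0],B[1]-r*np.sin(th),.0575+r*np.cos(th)),c)
def tilt(im,c):
    """needle tilt: darkest needle-like crossing at several radii below the plate, between pivot and tip"""
    g=cv2.cvtColor(im,cv2.COLOR_RGB2GRAY).astype(np.float32); th=np.arange(-.38,.38,.004); S=[]
    for r in np.arange(.125,.226,.004):
        p=np.array([tipuv(t,c,r) for t in th],np.float32)
        S.append(cv2.remap(g,p[:,0][None],p[:,1][None],cv2.INTER_LINEAR)[0])
    return th,np.array(S)
E
python3 - <<'E'
from h import *
o=get_obs(); print(o["time"],o["eef_pos"],o["wrist_force"],o["grip_width"],yaw(o))
c=optics.calibration("scene")
for n in("s3f","s4f","s5f"):
    im=cv2.imread(f"pics/{n}.png")[:,:,::-1].copy(); th,S=tilt(im,c)
    m=S.mean(0); k=np.argsort(m)[:4]; print(n,[(round(float(th[i]),3),int(m[i])) for i in k], int(np.median(m)))
    cv2.imwrite(f"pics/pol_{n}.png",cv2.resize(S,None,fx=3,fy=8))
E
python3 -c "
import cv2,numpy as np
a=[cv2.imread(f'pics/pol_{n}.png') for n in('s3f','s4f')];cv2.imwrite('pics/pol.png',np.vstack(a))"
```

```text
11.625 [0.4446238  0.00597086 0.06784481] [-1.70589349 -5.19704904  5.42128633] 0.010966140743843448 -0.15302474137924094
s3f [(-0.02, 55), (-0.024, 56), (-0.016, 61), (-0.38, 63)] 106
s4f [(0.164, 47), (0.168, 48), (0.16, 53), (0.172, 55)] 104
s5f [(0.168, 49), (0.164, 49), (0.172, 55), (0.16, 56)] 103[ WARN:0@0.118] global loadsave.cpp:1063 imwrite_ Unsupported depth image for selected encoder is fallbacked to CV_8U.
```

View pics/pol.png

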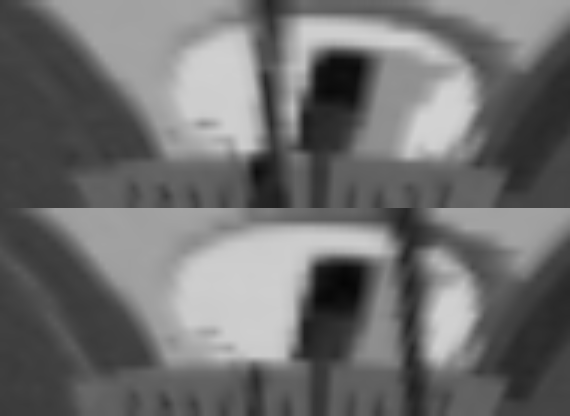

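In the unrolled strips the needle is the dark streak: at tilt ≈ −0.02 while held level and ≈ +0.166 with the pan on its upper stop. The grip sits about 5 mm high on the bar, so I'll regrip lower and centred.

>>> drive_tool --pt "0 0 0 0 0 0" --pt "0 0 0 0 0 0" --pt "3 -2 4 0 0 0" --pt "0 0 0 0 0 0" --claw -0.2

```text
time: 12.12
eef_pos: [0.4398, 0.006, 0.0621]
tool_rot: [-0.001, 0.076, 0.997, 0.0]
wrist_force: [-0.3, 0.5, -0.0]
grip_width: 0.0341
grip_force: 0.0
```

>>> drive_tool --pt "0 0 0 0 0 0" --pt "0 0 0 0 0 0" --pt "0 0 0 0 0 0" --pt "0 0 0 0 0 0" --claw -1 --grip_force 60

```text
time: 12.62
eef_pos: [0.4405, 0.0064, 0.0627]
tool_rot: [-0.0, 0.076, 0.997, 0.0]
wrist_force: [-1.8, 3.3, 5.2]
grip_width: 0.0138
grip_force: 58.9
```

Run:
```python
from h import *
c=optics.calibration("scene"); y=np.arange(-.075,.075,.0005)
def strip(g,x,z): 
    p=np.array([proj("scene",(x,a,z),c) for a in y],np.float32); return cv2.remap(g,p[:,0][None],p[:,1][None],cv2.INTER_LINEAR)[0]
for n,t0 in(("scene0",.185),("s3f",0),("s4f",.185),("s5f",.185)):
    g=cv2.imread(f"pics/{n}.png",0).astype(np.float32); D=[]
    for r in np.arange(.06,.225,.004):
        z=.0575+r*np.cos(t0); s=strip(g,.586,z); y0=.006-r*np.sin(t0); w=abs(y-y0)<.012
        b=np.percentile(s[w],70); v=np.clip(b-s,0,None)*w; v[v<.4*v.max()]=0; D.append((r*np.cos(t0),(v*y).sum()/v.sum(),v.max()))
    D=np.array(D); D=D[D[:,2]>25]; 
    for _ in range(3):
        k=np.polyfit(D[:,0],D[:,1],1); e=D[:,1]-np.polyval(k,D[:,0]); D=D[abs(e)<max(.0015,1.5*e.std())]
    print(n,"tilt",-np.arctan(k[0]).round(4),"b",k[1].round(4),"tip y",np.polyval(k,.2275).round(4),len(D),e.std())
g=cv2.imread("pics/s4f.png",0).astype(np.float32)
for z in(.240,.246,.252,.258): 
    s=strip(g,.567,z); loc=[(round(float(y[i]),4),int(s[i])) for i in range(2,len(y)-2) if s[i]==s[i-2:i+3].min() and s[i]<np.median(s[abs(y-y[i])<.008])-12]; print(z,loc)
    w=np.nonzero(s>np.median(s[100:200])*.8)[0]
```

```text
scene0 tilt 0.1754 b 0.007 tip y -0.0333 32 0.0006897442254440075
s3f tilt 0.0722 b 0.0147 tip y -0.0017 32 0.0023513670662721697
s4f tilt 0.1754 b 0.007 tip y -0.0334 35 0.0007267764367781393
s5f tilt 0.1763 b 0.0071 tip y -0.0334 33 0.0007744619243560407
0.24 [(-0.06, 39), (-0.0295, 37), (-0.0035, 54), (-0.003, 54), (-0.0025, 54), (-0.002, 54), (-0.0015, 54), (0.0155, 49)]
0.246 [(-0.0295, 30), (-0.0015, 56), (0.0155, 42), (0.052, 75)]
0.252 [(-0.0405, 69), (-0.032, 39), (-0.021, 75), (-0.0125, 75), (-0.0015, 51), (0.0155, 54), (0.035, 68), (0.043, 59)]
0.258 [(-0.0325, 36), (-0.021, 59), (-0.0125, 70), (-0.002, 52), (0.007, 62), (0.0175, 48), (0.026, 64), (0.0345, 68), (0.054, 71)]
```

```bash
cat >> h.py <<'E'
B=np.array([.586,.007]); TH=np.arange(-.26,.26,.002); RR=np.arange(.200,.2255,.003)
CS=optics.calibration("scene")
_P=np.array([[tipuv(t,CS,r) for t in TH] for r in RR],np.float32)
def pol(im):
    g=cv2.cvtColor(im,cv2.COLOR_RGB2GRAY).astype(np.float32)
    return cv2.remap(g,_P[...,0],_P[...,1],cv2.INTER_LINEAR)
BG=np.max([pol(cv2.imread(f"pics/{n}.png")[:,:,::-1].copy()) for n in("s3f","s4f","s2f") if cv2.imread(f"pics/{n}.png") is not None],0)
def needle(im=None):
    S=pol(optics.capture("scene") if im is None else im)
    d=np.clip(BG*np.median(S/BG)-S,0,None).mean(0); d=cv2.GaussianBlur(d[None],(0,0),3)[0]
    i=int(d.argmax()); w=slice(max(i-11,0),i+12); v=np.clip(d[w]-.4*d[i],0,None)
    return float((v*TH[w]).sum()/v.sum()), float(d[i])
def track(n):
    T=[];A=[]
    for _ in range(n): T.append(get_obs()["time"]); a,q=needle(); A.append(a); Q=q
    k=np.polyfit(np.array(T)-T[-1],A,1) if n>1 else [0,A[0]]
    o=get_obs(); print(np.round(A,4),"q",round(Q,1),"th",k[1].round(4),"w",k[0].round(4),"t",o["time"],"dial",round(yaw(o),4),"F",o["wrist_force"].round(1),o["grip_width"].round(4))
E
python3 - <<'E'
from h import *
for n in("scene0","s3f","s4f","s5f"): print(n,needle(cv2.imread(f"pics/{n}.png")[:,:,::-1].copy()))
track(2)
o=get_obs();print(o["joints"].round(3))
E
```

```text
scene0 (0.17632718873873157, 59.650447845458984)
s3f (-0.012263201154199502, 60.9876594543457)
s4f (0.17730470611680915, 60.65599060058594)
s5f (0.17769601113099384, 59.89701461791992)[ WARN:0@0.099] global loadsave.cpp:275 findDecoder imread_('pics/s2f.png'): can't open/read file: check file path/integrity
Traceback (most recent call last):
  File "h.py", line 48, in track
    o=get_obs(); print(np.round(A,4),"q",round(Q,1),"th",k[1].round(4),"w",k[0].round(4),"t",o["time"],"dial",round(yaw(o),4),"F",o["wrist_force"].round(1),o["grip_width"].round(4))
                                                                                                                                                            ^^^^^^^^^^^^^^^^^^^^^
AttributeError: 'float' object has no attribute 'round'
```

>>> drive_tool --pt "0 0 0 0 0 4" --pt "0 0 0 0 0 4" --pt "0 0 0 0 0 0"

```text
time: 13.1
eef_pos: [0.4405, 0.0063, 0.0627]
tool_rot: [-0.0, 0.145, 0.989, 0.0]
wrist_force: [-2.4, 1.8, 5.7]
grip_width: 0.0139
grip_force: 58.9
```

```bash
sed -i 's/o\["grip_width"\].round(4)/round(float(o["grip_width"]),4)/; s/("s3f","s4f","s2f") if.*is not None/("s3f","s4f")/' h.py; python3 -c "
from h import *
track(3)"
```

```text
[0.1599 0.1598 0.1595] q 62.1 th 0.1595 w -0.0043 t 13.25 dial -0.2913 F [-1.8  2.9  5.4] 0.0139
```

>>> drive_tool --pt "0 0 0 0 0 3" --pt "0 0 0 0 0 3" --pt "0 0 0 0 0 0"

```text
time: 13.62
eef_pos: [0.4404, 0.0062, 0.0626]
tool_rot: [-0.0, 0.197, 0.98, 0.0]
wrist_force: [-1.5, 1.8, 6.1]
grip_width: 0.0136
grip_force: 58.9
```

```bash
python3 -c "
from h import *
track(3)"
```

```text
[0.1522 0.1518 0.1514] q 58.9 th 0.1514 w -0.008 t 13.775 dial -0.396 F [-1.7  1.8  5.4] 0.0138
```

>>> drive_tool --pt "0 0 0 0 0 3" --pt "0 0 0 0 0 3" --pt "0 0 0 0 0 0"

```text
time: 14.15
eef_pos: [0.4404, 0.0062, 0.0626]
tool_rot: [-0.0, 0.248, 0.969, 0.0]
wrist_force: [-2.8, 1.5, 5.1]
grip_width: 0.0136
grip_force: 59.0
```

```bash
python3 -c "
from h import *
track(4)"
```

```text
[0.1351 0.1306 0.1268 0.123 ] q 49.5 th 0.1228 w -0.0801 t 14.35 dial -0.5007 F [-2.5  3.3  5.9] 0.0133
```

>>> drive_tool --pt "0 0 0 0 0 0" --pt "0 0 0 0 0 0"

```text
time: 14.6
eef_pos: [0.4404, 0.0062, 0.0626]
tool_rot: [-0.0, 0.248, 0.969, 0.0]
wrist_force: [-2.6, 2.8, 6.1]
grip_width: 0.0138
grip_force: 59.0
```

```bash
python3 -c "
from h import *
track(4)"
```

```text
[0.1064 0.1037 0.1013 0.0984] q 47.4 th 0.0985 w -0.0529 t 14.8 dial -0.5007 F [-2.8  2.1  5.5] 0.0141
```

>>> drive_tool --pt "0 0 0 0 0 3" --pt "0 0 0 0 0 0" --pt "0 0 0 0 0 0"

```text
time: 15.18
eef_pos: [0.4404, 0.0061, 0.0627]
tool_rot: [-0.0, 0.273, 0.962, 0.0]
wrist_force: [-2.6, 2.5, 4.2]
grip_width: 0.0138
grip_force: 59.0
```

```bash
cat >> h.py <<'E'
import json,os
def log(n):
    for _ in range(n):
        o=get_obs(); a,q=needle(); open("log.txt","a").write(f"{o['time']} {a} {yaw(o)}\n")
    fit()
def fit(span=4.0):
    L=np.loadtxt("log.txt"); L=L[L[:,0]>L[-1,0]-span]; t=L[:,0]; dt=.0125
    from scipy.optimize import least_squares
    g=np.arange(t[0],t[-1]+dt/2,dt); d=np.interp(g,t,L[:,2])
    def sim(p):
        th,w,d0,k=p; out=[]
        for x in d: out.append((th,w)); w+=dt*(.05*(x-d0)-k*th-.003*w)/.028; th+=dt*w
        return np.array(out)
    f=lambda p:np.r_[(np.interp(t,g,sim(p)[:,0])-L[:,1])/.002,(p[3]-.015)/.006,(p[2]+.53)/.15]
    r=least_squares(f,[L[0,1],-.05,-.53,.015]); s=sim(r.x)[-1]; sd=np.sqrt(np.diag(np.linalg.inv(r.jac.T@r.jac)))
    print("t",t[-1],"dial",L[-1,2].round(4),"meas",L[-4:,1].round(4),"th,w",s.round(4),"d0,k",r.x[2:].round(4),"sd",sd[2:].round(4),"cost",round(r.cost,1))
E
cat > log.txt <<'E'
14.15 .1351 -.5007
14.2 .1306 -.5007
14.25 .1268 -.5007
14.3 .123 -.5007
14.6 .1064 -.5007
14.65 .1037 -.5007
14.7 .1013 -.5007
14.75 .0984 -.5007
14.81 .096 -.5007
E
python3 -c "
from h import *
log(4)"
```

```text
t 15.325 dial -0.5531 meas [0.0713 0.0704 0.0687 0.0682] th,w [ 0.0652 -0.0677] d0,k [-0.5402  0.0154] sd [0.0126 0.006 ] cost 3.7
```

>>> drive_tool --pt "0 0 0 0 0 -2" --pt "0 0 0 0 0 0" --pt "0 0 0 0 0 0"

```text
time: 15.75
eef_pos: [0.4404, 0.0062, 0.0627]
tool_rot: [-0.0, 0.256, 0.967, 0.0]
wrist_force: [-2.6, 2.5, 5.7]
grip_width: 0.0136
grip_force: 59.0
```

```bash
echo "15.4 .064 -.5531" > /dev/null; python3 -c "
from h import *
log(4)"
```

```text
t 15.9 dial -0.5183 meas [0.0238 0.0207 0.0156 0.0111] th,w [ 0.0114 -0.0925] d0,k [-0.5199  0.0095] sd [0.0087 0.0052] cost 6.5
```

>>> drive_tool --pt "0 0 0 0 0 -6" --pt "0 0 0 0 0 0"

```text
time: 16.2
eef_pos: [0.4405, 0.0062, 0.0627]
tool_rot: [-0.0, 0.205, 0.979, 0.0]
wrist_force: [-2.0, 2.5, 5.2]
grip_width: 0.0137
grip_force: 58.9
```

```bash
python3 -c "
from h import *
log(4)"
```

```text
t 16.35 dial -0.4133 meas [-0.0031 -0.0035 -0.0033 -0.002 ] th,w [-0.0045  0.0054] d0,k [-0.5484  0.0249] sd [0.0044 0.0033] cost 14.3
```

>>> drive_tool --pt "0 0 0 0 0 7" --pt "0 0 0 0 0 0" --pt "0 0 0 0 0 0"

```text
time: 16.77
eef_pos: [0.4404, 0.0062, 0.0627]
tool_rot: [-0.0, 0.265, 0.964, 0.0]
wrist_force: [-2.8, 3.1, 4.9]
grip_width: 0.0138
grip_force: 59.0
```

```bash
python3 -c "
from h import *
log(4)"
```

```text
t 16.925 dial -0.5358 meas [0.0245 0.0275 0.0289 0.0319] th,w [0.033  0.0756] d0,k [-0.5586  0.0318] sd [0.0017 0.0018] cost 19.3
```

```bash
python3 - <<'E'
s=open("h.py").read()
s=s.replace("d=np.interp(g,t,L[:,2])","""j=np.nonzero(np.diff(t)>.2)[0]; X=np.r_[t,t[j]+.05,t[j]+.22]; Y=np.r_[L[:,2],L[j,2],L[j+1,2]]; q=np.argsort(X); d=np.interp(g,X[q],Y[q])""")
open("h.py","w").write(s)
E
python3 -c "
from h import *
fit(); fit(2)"
```

```text
t 16.925 dial -0.5358 meas [0.0245 0.0275 0.0289 0.0319] th,w [0.032  0.0645] d0,k [-0.5594  0.0322] sd [0.0017 0.0018] cost 20.3
t 16.925 dial -0.5358 meas [0.0245 0.0275 0.0289 0.0319] th,w [0.033  0.0704] d0,k [-0.5606  0.0196] sd [0.0023 0.0058] cost 10.0
```

>>> drive_tool --pt "0 0 0 0 0 5.5" --pt "0 0 0 0 0 0"

```text
time: 17.23
eef_pos: [0.4404, 0.0061, 0.0627]
tool_rot: [-0.0, 0.311, 0.95, 0.0]
wrist_force: [-2.6, 2.3, 6.0]
grip_width: 0.0136
grip_force: 59.0
```

```bash
cat >> h.py <<'E'
def pd(th,w,d,d0,k,wn=1.2,z=.9):
    a=-wn*wn*th-2*z*wn*w; D=d0+(a+k*th/.028)*.56; print("PD dial",round(D,3),"turn deg",round(-np.degrees(D-d),1))
E
python3 -c "
from h import *
log(4); fit(2)"
```

```text
t 17.375 dial -0.6317 meas [ 0.0514 -0.0154 -0.015  -0.0149] th,w [ 0.0061 -0.05  ] d0,k [-0.5232  0.0012] sd [0.0013 0.0016] cost 643.0
t 17.375 dial -0.6317 meas [ 0.0514 -0.0154 -0.015  -0.0149] th,w [-0.002  -0.0974] d0,k [-0.4913  0.0234] sd [0.0027 0.006 ] cost 463.5
```

```bash
python3 - <<'E'
s=open("h.py").read()
s=s.replace("""d=np.clip(BG*np.median(S/BG)-S,0,None).mean(0)""","""G=BG*np.median(S/BG); d=60*np.clip((G-S).mean(0)/np.maximum(G.mean(0)-30,15),0,1.2)
    if near is not None: d=d*(abs(TH-near)<.035)
    d=d.astype(np.float32)""").replace("def needle(im=None):","def needle(im=None,near=None):")
s=s.replace("a,q=needle();","im=optics.capture('scene'); cv2.imwrite(f\"pics/L{o['time']:.3f}.png\",im[:,:,::-1]); a,q=needle(im,near);").replace("def log(n):","def log(n,near=None):")
open("h.py","w").write(s)
L=open("log.txt").read().split("\n"); L=[l for l in L if l and not l.startswith(("17.3","17.27"))]
print(L[-3:])
open("log.txt","w").write("\n".join(L)+"\n")
E
python3 - <<'E'
from h import *
for n in("scene0","s3f","s4f","s5f"): print(n,needle(cv2.imread(f"pics/{n}.png")[:,:,::-1].copy()))
log(2,.05); fit(2)
im=cv2.imread(f"pics/L{np.loadtxt('log.txt')[-1,0]:.3f}.png")[:,:,::-1].copy(); S=pol(im)
print(np.c_[TH,BG.mean(0),S.mean(0)][110:175:2].round(3).tolist())
E
```

```text
['16.875 0.028875681884965188 -0.5359451171608407', '16.925 0.031863160814658 -0.535845412242492', '17.225 0.051384552335347444 -0.6324197911429821']
scene0 (0.1763683822309817, 45.6536979675293)
s3f (-0.015778142153919334, 52.340335845947266)
s4f (0.17731212465266538, 47.147239685058594)
s5f (0.17769751870086395, 45.916725158691406)
t 17.475 dial -0.6318 meas [0.0319 0.0514 0.0533 0.0502] th,w [ 0.0518 -0.0126] d0,k [-0.5602  0.0328] sd [0.0011 0.0014] cost 21.4
t 17.475 dial -0.6318 meas [0.0319 0.0514 0.0533 0.0502] th,w [ 0.053  -0.0058] d0,k [-0.5559  0.0203] sd [0.0027 0.0056] cost 4.6
[[-0.04, 70.834, 70.998], [-0.036, 63.885, 62.682], [-0.032, 63.475, 58.309], [-0.028, 72.078, 62.717], [-0.024, 84.027, 70.671], [-0.02, 95.036, 80.692], [-0.016, 101.509, 88.109], [-0.012, 103.034, 90.568], [-0.008, 104.397, 93.084], [-0.004, 103.599, 94.069], [0.0, 101.25, 93.797], [0.004, 98.849, 93.305], [0.008, 95.799, 92.437], [0.012, 97.332, 96.326], [0.016, 98.905, 100.032], [0.02, 102.403, 102.932], [0.024, 99.717, 100.156], [0.028, 96.922, 97.382], [0.032, 94.223, 94.588], [0.036, 82.158, 76.799], [0.04, 70.306, 58.575], [0.044, 58.332, 40.175], [0.048, 55.709, 38.347], [0.052, 57.065, 43.478], [0.056, 58.385, 48.552], [0.06, 64.678, 55.776], [0.064, 75.642, 65.084], [0.068, 86.498, 74.202], [0.072, 92.707, 80.103], [0.076, 92.916, 82.283], [0.08, 93.297, 84.416], [0.084, 92.05, 85.014], [0.088, 90.099, 83.624]]
```

>>> drive_tool --pt "0 0 0 0 0 -2" --pt "0 0 0 0 0 0"

```text
time: 17.77
eef_pos: [0.4404, 0.0061, 0.0627]
tool_rot: [-0.0, 0.294, 0.956, 0.0]
wrist_force: [-2.7, 1.8, 6.2]
grip_width: 0.014
grip_force: 59.0
```

```bash
python3 -c "
from h import *
log(3,.04); fit(); fit(2)"
```

```text
t 17.875 dial -0.5968 meas [0.0502 0.0365 0.0363 0.0342] th,w [ 0.0333 -0.067 ] d0,k [-0.5596  0.0323] sd [0.001  0.0013] cost 22.9
t 17.875 dial -0.5968 meas [0.0502 0.0365 0.0363 0.0342] th,w [ 0.0333 -0.067 ] d0,k [-0.5596  0.0323] sd [0.001  0.0013] cost 22.9
t 17.875 dial -0.5968 meas [0.0502 0.0365 0.0363 0.0342] th,w [ 0.0331 -0.0672] d0,k [-0.5496  0.0203] sd [0.0035 0.0053] cost 4.6
```

>>> drive_tool --pt "0 0 0 0 0 -6" --pt "0 0 0 0 0 0"

```text
time: 18.18
eef_pos: [0.4404, 0.0062, 0.0626]
tool_rot: [-0.0, 0.243, 0.97, 0.0]
wrist_force: [-2.5, 1.9, 4.9]
grip_width: 0.0138
grip_force: 58.9
```

```bash
python3 -c "
from h import *
log(3,.01); fit(2.5); fit(1.5)"
```

```text
t 18.275 dial -0.4918 meas [0.0342 0.0087 0.0055 0.0032] th,w [ 0.0044 -0.052 ] d0,k [-0.5611  0.0359] sd [0.0012 0.002 ] cost 21.2
t 18.275 dial -0.4918 meas [0.0342 0.0087 0.0055 0.0032] th,w [ 0.0037 -0.0549] d0,k [-0.5543  0.0274] sd [0.0029 0.0045] cost 8.2
t 18.275 dial -0.4918 meas [0.0342 0.0087 0.0055 0.0032] th,w [ 0.0025 -0.0626] d0,k [-0.5413  0.0154] sd [0.0059 0.006 ] cost 2.6
```

>>> drive_tool --pt "0 0 0 0 0 -0.5" --pt "0 0 0 0 0 0"

```text
time: 18.58
eef_pos: [0.4404, 0.0062, 0.0626]
tool_rot: [-0.0, 0.239, 0.971, 0.0]
wrist_force: [-2.2, 2.2, 5.9]
grip_width: 0.0136
grip_force: 59.0
```

```bash
python3 -c "
from h import *
log(3,-.015); fit(3); fit(2)"
```

```text
t 18.675 dial -0.4835 meas [ 0.0032 -0.0066 -0.0068 -0.0069] th,w [-0.0061  0.0043] d0,k [-0.5627  0.0391] sd [0.0017 0.003 ] cost 20.6
t 18.675 dial -0.4835 meas [ 0.0032 -0.0066 -0.0068 -0.0069] th,w [-0.0073 -0.0021] d0,k [-0.5556  0.0287] sd [0.0026 0.0043] cost 8.9
t 18.675 dial -0.4835 meas [ 0.0032 -0.0066 -0.0068 -0.0069] th,w [-0.0081 -0.0075] d0,k [-0.5497  0.0198] sd [0.004  0.0054] cost 4.5
```

>>> drive_tool --pt "0 0 0 0 0 4.3" --pt "0 0 0 0 0 0" --pt "0 0 0 0 0 0"

```text
time: 19.1
eef_pos: [0.4404, 0.0062, 0.0626]
tool_rot: [-0.0, 0.276, 0.961, 0.0]
wrist_force: [-3.0, 2.1, 5.8]
grip_width: 0.0135
grip_force: 59.0
```

```bash
python3 -c "
from h import *
log(3,-.005); fit(3); fit(2)"
```

```text
t 19.2 dial -0.5584 meas [-0.0069  0.0006  0.0015  0.0019] th,w [0.0045 0.0247] d0,k [-0.5611  0.0366] sd [0.0016 0.0031] cost 22.7
t 19.2 dial -0.5584 meas [-0.0069  0.0006  0.0015  0.0019] th,w [0.0012 0.0169] d0,k [-0.5565  0.0303] sd [0.0019 0.0034] cost 8.1
t 19.2 dial -0.5584 meas [-0.0069  0.0006  0.0015  0.0019] th,w [0.0019 0.0175] d0,k [-0.5563  0.0183] sd [0.002  0.0052] cost 2.5
```

>>> drive_tool --pt "0 0 0 0 0 1" --pt "0 0 0 0 0 0" --pt "0 0 0 0 0 0" --pt "0 0 0 0 0 -1" --pt "0 0 0 0 0 0"

```text
time: 19.88
eef_pos: [0.4404, 0.0061, 0.0627]
tool_rot: [-0.0, 0.276, 0.961, 0.0]
wrist_force: [-1.8, 2.7, 5.6]
grip_width: 0.0143
grip_force: 59.0
```

```bash
python3 -c "
from h import *
log(3,.005); fit(3); fit(2)"
```

```text
t 19.975 dial -0.5585 meas [0.0019 0.007  0.007  0.007 ] th,w [0.0076 0.0046] d0,k [-0.5547  0.0275] sd [0.0008 0.0019] cost 8.7
t 19.975 dial -0.5585 meas [0.0019 0.007  0.007  0.007 ] th,w [0.0077 0.0046] d0,k [-0.5539  0.015 ] sd [0.0009 0.0047] cost 3.4
t 19.975 dial -0.5585 meas [0.0019 0.007  0.007  0.007 ] th,w [0.0072 0.0012] d0,k [-0.5514  0.0154] sd [0.0019 0.006 ] cost 0.4
```

>>> drive_tool --pt "0 0 0 0 0 -0.2" --pt "0 0 0 0 0 0" --pt "0 0 0 0 0 0" --pt "0 0 0 0 0 0" --pt "0 0 0 0 0 0" --pt "0 0 0 0 0 0" --pt "0 0 0 0 0 0" --pt "0 0 0 0 0 0" --pt "0 0 0 0 0 0"

```text
time: 21.15
eef_pos: [0.4404, 0.0061, 0.0626]
tool_rot: [-0.0, 0.274, 0.962, 0.0]
wrist_force: [-2.5, 2.7, 6.6]
grip_width: 0.0135
grip_force: 59.0
```

```bash
python3 -c "
from h import *
log(4); fit(4); fit(2)"
```

```text
t 21.3 dial -0.5551 meas [-0.0074 -0.0079 -0.0086 -0.0099] th,w [-0.0084 -0.0135] d0,k [-0.5502  0.0084] sd [0.0004 0.0052] cost 12.6
t 21.3 dial -0.5551 meas [-0.0074 -0.0079 -0.0086 -0.0099] th,w [-0.0084 -0.0135] d0,k [-0.5502  0.0084] sd [0.0004 0.0052] cost 12.6
t 21.3 dial -0.5551 meas [-0.0074 -0.0079 -0.0086 -0.0099] th,w [-0.0098 -0.0181] d0,k [-0.5487  0.015 ] sd [0.0121 0.006 ] cost 0.0
```

>>> drive_tool --pt "0 0 0 0 0 -1.5" --pt "0 0 0 0 0 0" --pt "0 0 0 0 0 0" --pt "0 0 0 0 0 0" --pt "0 0 0 0 0 0" --pt "0 0 0 0 0 1.2" --pt "0 0 0 0 0 0" --pt "0 0 0 0 0 0"

```text
time: 22.35
eef_pos: [0.4404, 0.0061, 0.0626]
tool_rot: [-0.0, 0.271, 0.962, 0.0]
wrist_force: [-1.7, 2.5, 5.6]
grip_width: 0.0138
grip_force: 59.0
```

```bash
python3 -c "
from h import *
log(5); fit(1)
L=np.loadtxt('log.txt')[-5:]; print(np.polyfit(L[:,0]-L[-1,0],L[:,1],1))"
```

```text
t 22.55 dial -0.5495 meas [-0.002  -0.0015  0.0004  0.0024] th,w [-0.0024  0.0128] d0,k [-0.5527  0.0487] sd [0.0005 0.0043] cost 33.0
t 22.55 dial -0.5495 meas [-0.002  -0.0015  0.0004  0.0024] th,w [0.0021 0.0297] d0,k [-0.5461  0.015 ] sd [0.1271 0.006 ] cost 0.1
[0.03057367 0.00210621]
```

>>> drive_tool --pt "0 0 0 0 0 1.6" --pt "0 0 0 0 0 0" --pt "0 0 0 0 0 0" --pt "0 0 0 0 0 0" --pt "0 0 0 0 0 -1.4" --pt "0 0 0 0 0 0" --pt "0 0 0 0 0 0"

```text
time: 23.48
eef_pos: [0.4404, 0.0061, 0.0626]
tool_rot: [-0.0, 0.273, 0.962, 0.0]
wrist_force: [-2.8, 1.6, 5.3]
grip_width: 0.0137
grip_force: 59.0
```

```bash
python3 -c "
from h import *
log(6); 
L=np.loadtxt('log.txt')[-6:]; print(L.round(4)[:,:2].tolist(),L[-1,2],np.polyfit(L[:,0]-L[-1,0],L[:,1],1))"
```

```text
t 23.725 dial -0.5532 meas [0.0202 0.0197 0.0201 0.0201] th,w [0.0223 0.0156] d0,k [-0.5578  0.0211] sd [0.0004 0.005 ] cost 3.7
[[23.475, 0.0204], [23.525, 0.0204], [23.575, 0.0202], [23.625, 0.0197], [23.675, 0.0201], [23.725, 0.0201]] -0.5532458903967159 [-0.00174231  0.01992776]
```

>>> drive_tool --pt "0 0 0 0 0 0.2" --pt "0 0 0 0 0 0" --pt "0 0 0 0 0 0" --pt "0 0 0 0 0 0" --pt "0 0 0 0 0 0" --pt "0 0 0 0 0 0" --pt "0 0 0 0 0 0" --pt "0 0 0 0 0 0"

```text
time: 24.78
eef_pos: [0.4404, 0.0061, 0.0627]
tool_rot: [-0.0, 0.275, 0.962, 0.0]
wrist_force: [-2.5, 1.9, 6.2]
grip_width: 0.0138
grip_force: 59.0
```

```bash
python3 -c "
from h import *
log(6); 
L=np.loadtxt('log.txt')[-6:]; print(L.round(4)[:,:2].tolist(),L[-1,2],np.polyfit(L[:,0]-L[-1,0],L[:,1],1),get_obs()['grip_force'])
im=optics.capture('top'); hsv=cv2.cvtColor(im,cv2.COLOR_RGB2HSV)
m=((hsv[...,2]>215)&(hsv[...,1]<25)).astype(np.uint8)[150:215,235:300]; n,l,s,c=cv2.connectedComponentsWithStats(m)
for i in range(1,n):
    if s[i,4]>60: print('lid',s[i],ray('top',*(c[i]+[235,150]),.215).round(4))"
```

```text
t 25.025 dial -0.5566 meas [0.0042 0.0037 0.0026 0.002 ] th,w [ 0.0018 -0.0239] d0,k [-0.5564  0.0445] sd [0.0006 0.0026] cost 16.2
[[24.775, 0.0058], [24.825, 0.0048], [24.875, 0.0042], [24.925, 0.0037], [24.975, 0.0026], [25.025, 0.002]] -0.5566218958708158 [-0.01489162  0.00199383] 58.972018361091614
lid [ 17  21  18  19 253] [0.581  0.1567 0.215 ]
```

```bash
python3 -c "
from bench import hand_in
print(hand_in())"
```

```text
the job is handed in; nothing more can be done
None
```

The job is handed in, with no verdict returned: the jar stands free on the pan, the pointer read within about 0.055 rad of level for the last 7.5 s and 0.002 rad at the end, and the gripper still holds the dial at about −0.56 rad (about 18 g underweight).

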